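# Register a hexagonal vase on the indexing wheel, click it on to the next face and hold

### The arm

A 7-joint arm with a two-finger parallel gripper is mounted at the origin on the work surface. World frame = base frame: x ahead of the robot, y to its left, z up, the work surface at z = 0. Lengths are in m, angles in rad, forces in N, time in s.
With the tool pointing down it reaches from about 0.35 to 0.775 m from the base axis. Payload 3.1 kg.
Tool frame: the origin (TCP) lies at the very end of the fingers, on their centre line; the grasp point (between the pads) lies 19 mm behind it; x points along the fingers, y is the direction in which the jaws open and shut, and the axes are right-handed (so a half turn about x gives the same grasp; the last joint's range is limited). The gripper opens to 85 mm and grips with 20 to 120 N. Pads are 22 mm wide; open, the fingers measure 114 mm over their backs; the gripper's body (76 mm by 85 mm) begins 54 mm behind the grasp point. The pads swing forward as they close: fully open they stand 13 mm farther back than shut.
Start: joints at [-1.177, 0.311, 0.014, 1.512, -0.004, 1.319, -0.027], TCP at [0.232, 0.499, 0.231] pointing down, gripper open.
Joint ranges: [-2.7, 2.7], [-0.3, 1.91], [-1.27, 1.3], [0.12, 2.57], [-1.44, 4.58], [0.2, 2.03], [-3.05, 3.05]. Speed limits (rad/s): [2.79, 2.79, 3.14, 3.14, 3.14, 3.14, 3.14].

### API

Orientations are given as a unit quaternion [w, x, y, z].
In Python, from cell import status, viewer, close_job gives the robot as it stands.
- The arm moves only by the shell command python3 -m inch 'ROWS'. ROWS is JSON, a list of rows, each an object with "slide": the shift along the world's x, y, z in cm, a list of three; "roll": the turn about the world's z in rad; "grip": the opening, from 0 (shut) to 1 (fully open). A call has exactly 8 rows; each row is the pose to reach, as a shift and turn from the pose measured when the call began; what a row does not reach only later rows make up. A row lasts 1/12 s, in which the tool goes at most 41.7 mm and 7.16 degrees, less where a joint would pass 70% of its speed; a pose out of reach is approached as far as the arm can. A call with a gripper value outside its range is refused whole. The fingers move at their own pace and stop on an object; the grip force is fixed at half the most. Time passes only in rows, so rows that repeat a pose let the fingers close, or fill a call up. It gives the time, the measured TCP pose, the force and the opening at its end, in the units of the state.
- status.get_obs(): the state, without advancing time (a new reading comes with each control period).
- viewer.grab_frame(name): name is "scene" or "side" or "wrist"; returns a dict with "image" (400x640x3 uint8, red, green, blue), "depth" (400x640 float32, m along the optical axis (not along the pixel's ray), 0 where there is no reading), "mtx" (3x3 intrinsics, pixels), "D" ([k1, k2, p1, p2, k3] as OpenCV has them; the pictures are not rectified), "R" (3x3) and "t" (3): a world point X has camera coordinates R X + t. Camera axes: x right, y down, z forward; pixel columns grow to the right and rows downward; lengths in m; the calibration is good to about 2 mm. A picture is of the moment at which its call begins.
- close_job(): hands the job in, once; it reports no verdict.
Trained networks look in a picture, given as the dict that the camera call returned (one of the last four; its "shot" number tells which), for a name from the list of things; names that differ only in an ending like _2 or _b are one class to them, and where a whole thing is asked for, a point or a joint stands for the part that bears it (a point fixed in the world has none). Each returns a list of dicts, best first, with "confidence" (0 to 1); they miss things now and then, are a little off and sometimes report something else, mostly with a low value. They report only what shows in the picture. A call takes as long as a camera call. They do not tell look-alikes from the thing itself.
- viewer.recognise(picture, name): "box" ([left, top, right, bottom] in pixels, round what is visible of it).
- viewer.masks_of(picture, name): "region" (400x640 bool, what is visible of it) and "box" ([left, top, right, bottom] in pixels, round what is visible of it).
- viewer.place_of(picture, name): "uv" ([column, row] in pixels: a listed point, or the origin of a listed thing).
The state is a dict: "t": time; "qpos": joint angles; "joint_velocities": joint speeds; "joint_efforts": joint torques, N m; "position": TCP position; "tcp_rot": TCP orientation; "wrist_force": force on the tool from outside, world axes, zero at the start; "moment": the same for the moment, N m; "width": finger opening in m.
Only numpy, scipy, OpenCV 4.12 (cv2) and the standard library are available. Lean on these libraries where they do the work, as an engineer would, in place of code of your own. Each camera call takes 0.05 s, during which the arm holds its last target. There are 200 camera calls.

### The job

The vase with the blue stripes goes back on the decorating wheel for its next pass: stand it gently in the middle of the wheel head with its striped, finished face square to the hand-rest bar, and let go of it. Then take the black index knob beside it and turn it clockwise (seen from above) by three clicks and no further, so that the next plain face comes square to the bar. Finish while still gripping the knob, holding it steady at the third click for the brush stroke; leave everything else on the table where it is.

Things in the scene. Friction and masses are not known exactly. Their poses are not given: they have to be found in the camera images.
- vase_center (a point): The work: a loose cream hexagonal vase with blue stripes, about 0.4 kg, 115 mm tall: a hexagonal prism 95 mm tall, 60 mm across flats (69 across corners), under a round 40 mm neck. Point: on its axis, 57.5 mm above its foot. x points out of the middle of the striped, finished face, z up; the faces look along 0, 60, 120, 180, 240, 300 degrees from x.
- painted_face (a point): Middle of the vase's striped face (three upright cobalt-blue stripes, and blue on the shoulder above it, seen from above): 30 mm out from the vase's axis along its x, 47.5 mm above its foot.
- wheel_base: Decorating wheel's grey cast base, fixed, 170 x 420 mm, 45 mm high. Origin: centre of its underside on the table; x across it (roughly away from the robot), y along it from knob to wheel head, z up. In this frame the head's axis is at (0, 95) mm, the knob's at (0, -105) mm. A face of the vase is square to the hand-rest bar when it looks along x.
- rest_bar (a point): Centre line of the hand-rest bar, abreast of the head's axis, 115 mm above the table. Round steel bar 10 mm thick along the base's y, its near side 44 mm from the head's axis; it runs 70 mm beyond this point to -y and 100 mm to +y, to a post and clamp up to 134 mm high. It leaves 9 mm to the corners of a centred vase: no room for a finger between bar and vase.
- head_center (a point): Middle of the top of the wheel head: a flat aluminium disc 180 mm across, 70 mm above the table, with turned centring rings of 160, 120 and 90 mm. It turns with the knob, one to one and the same way (belt in the base); the vase simply stands on it. x points along the red zero line, which points at the bar at the start.
- knob_grip (a point): Grip of the index knob: an upright black bar 56 mm long (x), 16 mm wide (y), 42 mm tall, its top 100 mm above the table. Point on the knob's axis, 81 mm above the table: grip here from above across the 16 mm. A white line marks its x end. Below it, top 57 mm above the table, the notched steel index plate, 116 mm across, turns with it.
- index_knob (a joint): Angle of the index knob in rad, clockwise from above positive, about 0 at the start, in a notch. 18 notches: a click every 20 degrees (0.349 rad); the third is at 1.047. A spring roller drops into each notch: about 0.25 N m breaks it out, either way; the resistance falls to nothing half-way, then the roller pulls it into the next.
There are look-alikes about, which are no part of the job. Leave any red look-alike of the part that bears vase_center alone.

How it is judged:
On the way, in this order (a step that is already met when the one before it is completed fails the run):
1. the vase stands on the wheel head, centred, striped face square to the bar, let go, with the knob still at its first notch (horizontal distance between vase_center and head_center below 0.01 m and z of vase_center in the frame of head_center between 0.052 and 0.063 m and angle between vase_center's own z axis and vertical below 0.08 rad and angle between the x axis of vase_center and the x axis of wheel_base, either way round below 0.175 rad and x of painted_face in the frame of wheel_base above 0.015 m and contact force between the fingers and vase below 0.1 N and value of joint index_knob between -0.12 and 0.12 rad), for 0.3 s.
2. the knob is turned by its grip past the first click (value of joint index_knob above 0.25 rad and contact force between the fingers and index_knob above 1 N), for 0.1 s.
At the end, for the whole second after the job is handed in: Fingers still gripping the knob (over 3 N), held still at the third click (1.047 rad within 0.08); vase let go, upright on the wheel head, within 12 mm of its axis (10 mm when set down), the next plain face square to the bar within 0.2 rad (the striped one within 0.175 before) (value of joint index_knob between 0.967 and 1.127 rad and velocity of joint index_knob between -0.1 and 0.1 rad/s and contact force between the fingers and index_knob above 3 N and horizontal distance between vase_center and head_center below 0.012 m and z of vase_center in the frame of head_center between 0.052 and 0.063 m and angle between vase_center's own z axis and vertical below 0.08 rad and angle between the x axis of vase_center and the x axis of wheel_base, either way round between 0.847 and 1.247 rad and x of painted_face in the frame of wheel_base above 0 m and contact force between the fingers and vase below 0.1 N); the arm keeps its last pose, push and grip.
It fails at once if the knob is turned more than half a click past the third (value of joint index_knob above 1.25 rad).
It fails at once if the knob is turned the wrong way by half a click (value of joint index_knob below -0.2 rad).
It fails at once if the vase is tipped over (angle between vase_center's own z axis and vertical above 0.6 rad).
It fails at once if something else on the table is moved (distance of any of plain_vase, yellow_jar, blue_jar, brush_pot, bisque_bowl, water_cup, wooden_rib from where it was at the start of the episode above 0.03 m).
It fails at once if the vase is dropped, not set down (moves this fast out of the fingers) (linear speed of vase above 0.45 m/s and contact force between the fingers and vase below 0.05 N).
It also fails if it takes over 58 s, if anything falls off the work surface, if the arm or the gripper's body presses on something with over 40 N, if the wrist force passes 120 N, or if a joint passes its speed limit or range.

## Working session

There is one attempt and no reset: what is moved stays moved. The work goes in short steps, Python scripts to look and compute and a shell command to move; the robot and the scene stay as the last step left them, time stands still between calls to the robot, and variables do not carry over. Pictures are saved under pics/ and viewed, about 8 in all and at most 12, crops included, and the job is handed in when it is done.

```bash
mkdir -p pics; ls; cat > h.py <<'E'
import numpy as np, cv2
from cell import status, viewer, close_job
def ray(f,uv):
    p=cv2.undistortPoints(np.array([[uv]],float),f["mtx"],np.array(f["D"]))[0,0]
    return np.array([p[0],p[1],1.])
def atz(f,uv,z):
    R=np.array(f["R"]);t=np.array(f["t"]);d=R.T@ray(f,uv);c=-R.T@t
    return c+d*(z-c[2])/d[2]
def atd(f,uv):
    u,v=int(round(uv[0])),int(round(uv[1]))
    w=f["depth"][max(v-1,0):v+2,max(u-1,0):u+2];w=w[w>0]
    if len(w)==0:return None
    R=np.array(f["R"]);t=np.array(f["t"]);return R.T@(ray(f,uv)*np.median(w)-t)
def cloud(f):
    v,u=np.nonzero(f["depth"]>0)
    p=cv2.undistortPoints(np.stack([u,v],1)[:,None].astype(float),f["mtx"],np.array(f["D"]))[:,0]
    d=f["depth"][v,u];X=np.c_[p*d[:,None],d]
    return (X-np.array(f["t"]))@np.array(f["R"]),u,v
def save(f,n,box=None,s=1):
    im=f["image"][:,:,::-1]
    if box: im=im[box[1]:box[3],box[0]:box[2]]
    cv2.imwrite("pics/"+n,cv2.resize(im,None,fx=s,fy=s,interpolation=cv2.INTER_CUBIC))
E
python3 - <<'E'
from h import *
np.set_printoptions(precision=4,suppress=True)
ims=[]
for n in ["scene","side","wrist"]:
    f=viewer.grab_frame(n);ims.append(f["image"]);print(n,"cam at",-np.array(f["R"]).T@f["t"])
    for k in ["vase_center","painted_face","wheel_base","rest_bar","head_center","knob_grip"]:
        for r in viewer.place_of(f,k)[:3]:
            print(k,np.round(r["uv"],1),round(r["confidence"],2),atd(f,r["uv"]))
    save(f,n+"0.png",s=1.25)
print(status.get_obs())
E
```

```text
pics
scene cam at [1.1834 0.5758 0.6235]
vase_center [447.4 257.8] 0.72 [0.515  0.3694 0.0794]
vase_center [389.9 238.2] 0.61 [0.5406 0.2588 0.0882]
painted_face [433.5 266.7] 0.95 [0.512  0.3453 0.0428]
painted_face [401.  240.9] 0.67 [0.5248 0.2754 0.0801]
wheel_base [264.4 227.5] 0.82 [0.6488 0.0303 0.0707]
rest_bar [278.8 211.2] 0.88 [0.6326 0.057  0.1135]
head_center [296.1 214.8] 0.86 [0.6269 0.0969 0.1191]
knob_grip [226.3 185.7] 0.68 [ 0.5991 -0.1351  0.0842]
side cam at [ 0.2158 -0.4914  0.8907]
vase_center [248.7 146.5] 0.6 [0.4707 0.3319 0.0953]
painted_face [265.3 149.8] 0.9 [0.5347 0.3946 0.0012]
painted_face [266.4 175.1] 0.68 [0.4971 0.3073 0.0017]
wheel_base [366.5 262.4] 0.81 [ 0.5564 -0.0671  0.0499]
head_center [346.2 209.6] 0.73 [0.5837 0.0597 0.0723]
knob_grip [401.7 274.2] 0.56 [ 0.5802 -0.1487  0.0999]
wrist cam at [0.1687 0.5282 0.3736]
{'t': 1.05, 'qpos': array([-1.1767,  0.3109,  0.014 ,  1.5115, -0.0044,  1.3192, -0.0272]), 'joint_velocities': array([-0.0001,  0.0001,  0.0019, -0.0006,  0.0016, -0.0027, -0.0005]), 'joint_efforts': array([  0.001 , -37.9821,   0.1466, -23.0865,   0.0124,   0.0022,
        -0.    ]), 'position': array([0.2322, 0.4986, 0.2313]), 'tcp_rot': array([ 0.6904,  0.1528,  0.6904, -0.1529]), 'wrist_force': array([-0.3739, -0.2389, -0.4279]), 'moment': array([-0.0064, -0.0365,  0.0371]), 'width': 0.08561152409000264}
```

View pics/scene0.png

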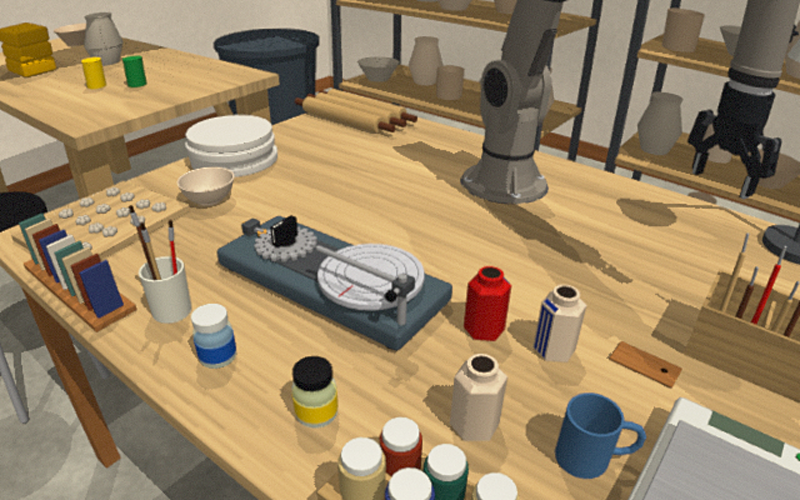

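View pics/side0.png

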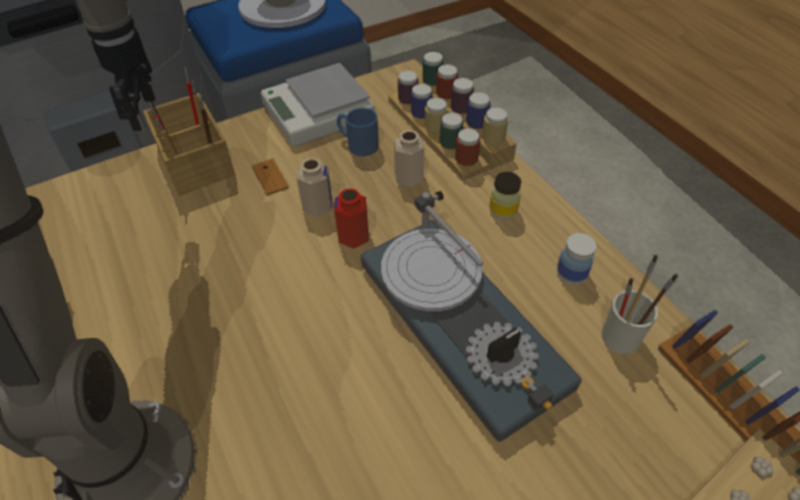

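The scene picture (native pixels) has three vases: the striped one at (447,258) with stripes on its left face, the red look-alike at (390,241), and the plain cream one at (383,318). I choose the one at (447,258), and will check it in a crop.

```bash
cat > m.py <<'E'
from h import *
from scipy.optimize import least_squares
np.set_printoptions(precision=4,suppress=True)
def fitvase(P,c0):
    # side faces of prism, z within 10..88 mm of foot
    def res(p):
        d=P[:,:2]-p[:2];a=p[2]+np.arange(6)*np.pi/3
        return (d@np.array([np.cos(a),np.sin(a)])).max(1)-.030
    best=min((least_squares(res,[*c0,a],loss="soft_l1",f_scale=.002) for a in np.linspace(0,1,5)),key=lambda r:r.cost)
    return best.x,np.median(abs(res(best.x)))
def fitcirc(P,r=None):
    f=lambda p:np.hypot(P[:,0]-p[0],P[:,1]-p[1])-(r or p[2])
    s=least_squares(f,[*P[:,:2].mean(0),r or .02],loss="soft_l1",f_scale=.001);return s.x,np.median(abs(f(s.x)))
E
python3 - <<'E'
from m import *
F={n:viewer.grab_frame(n) for n in ["scene","side"]}
VS=[];
for n,f in F.items():
    X,u,v=cloud(f);im=f["image"][v,u].astype(int)
    near=np.hypot(X[:,0]-.495,X[:,1]-.355)<.055
    V=X[near];C=im[near]
    S=V[(V[:,2]>.012)&(V[:,2]<.086)];VS.append(S)
    print(n,len(S),"vase",fitvase(S,[.495,.355]),"top z",np.percentile(V[:,2],99))
    b=near&(im[:,2]>im[:,0]+30)&(X[:,2]>.02)
    if b.sum(): print(" blue",b.sum(),X[b].mean(0), "px",u[b].mean(),v[b].mean())
    T=V[(V[:,2]>.111)]
    if len(T)>8:print(" rim",T.mean(0),len(T))
    # head disc
    D=X[(abs(X[:,2]-.070)<.006)&(np.hypot(X[:,0]-.6,X[:,1]-.075)<.13)&(X[:,1]>-.06)]
    h=cv2.convexHull((D[:,:2]*1000).astype(np.float32))[:,0]/1000
    print(" head hull circ",fitcirc(h),fitcirc(h,.09),"z",np.median(D[:,2]),len(D))
    red=(im[:,0]>im[:,1]+50)&(np.hypot(X[:,0]-.6,X[:,1]-.075)<.12)&(abs(X[:,2]-.07)<.015)
    if red.sum()>2:
        r=X[red];print(" red",r.mean(0),red.sum(),np.ptp(r,axis=0))
    B=X[(abs(X[:,2]-.045)<.005)&(abs(X[:,0]-.59)<.25)&(abs(X[:,1])<.25)]
    # largest cluster via rectangle
    q=cv2.minAreaRect((B[:,:2]*1000).astype(np.float32));print(" base rect",q,len(B))
    K=X[(X[:,2]>.096)&(X[:,2]<.104)&(np.hypot(X[:,0]-.58,X[:,1]+.14)<.05)]
    if len(K)>5: print(" knobtop",K.mean(0),len(K),cv2.minAreaRect((K[:,:2]*1000).astype(np.float32)))
    R=X[(X[:,2]>.112)&(X[:,2]<.123)&(np.hypot(X[:,0]-.64,X[:,1]-.06)<.14)]
    if len(R)>5:
        l=cv2.fitLine((R[:,:2]).astype(np.float32),cv2.DIST_HUBER,0,.001,.001).ravel();print(" bar",len(R),l)
    for k in ["vase_center","head_center","knob_grip"]:
        print(k,[(np.round(r["uv"]),atz(f,r["uv"],{"v":.0575,"h":.07,"k":.081}[k[0]])) for r in viewer.place_of(f,k)[:3]])
print("both",fitvase(np.vstack(VS),[.495,.355]))
save(F["scene"],"crop1.png",[360,190,500,360],4)
save(F["side"],"crop2.png",[220,110,480,360],3)
E
```

```text
scene 1045 vase (array([0.4855, 0.3598, 0.5534]), np.float64(0.0006083039654607644)) top z 0.11630594228828692
 blue 173 [0.512  0.3473 0.0655] px 436.33526011560696 257.91907514450867
 rim [0.4879 0.3611 0.115 ] 242
 head hull circ (array([0.5802, 0.057 , 0.0904]), np.float64(0.0009843337763580234)) (array([0.5801, 0.0568, 0.09  ]), np.float64(0.0007285832525082275)) z 0.06938045568919046 2800
 red [0.6456 0.0589 0.0696] 21 [0.03   0.0066 0.0038]
 base rect ((665.5609130859375, 1.023284912109375), (497.63372802734375, 347.9704284667969), 89.9936294555664) 3810
 knobtop [ 0.591  -0.1408  0.099 ] 106 ((589.7110595703125, -141.843017578125), (55.675018310546875, 18.57651710510254), 4.929088115692139)
 bar 492 [0.0087 1.     0.631  0.1117]
vase_center [(array([391., 239.]), array([0.5052, 0.2436, 0.0575])), (array([445., 259.]), array([0.4934, 0.3586, 0.0575]))]
head_center [(array([296., 217.]), array([0.5787, 0.0548, 0.07  ]))]
knob_grip [(array([228., 185.]), array([ 0.5917, -0.1379,  0.081 ])), (array([264., 228.]), array([0.6599, 0.0391, 0.081 ]))]
side 537 vase (array([0.4845, 0.3
[... 274 characters left out ...]
p.float64(0.0005009967249938671)) z 0.07190914535929155 4027
 base rect ((668.4000854492188, 4.031524658203125), (354.2006530761719, 498.9337158203125), 3.282702684402466) 5918
 knobtop [ 0.5864 -0.1464  0.1006] 212 ((587.4714965820312, -145.53492736816406), (56.62750244140625, 16.690261840820312), 1.9892442226409912)
 bar 343 [ 0.048  -0.9988  0.6227  0.0821]
vase_center [(array([252., 148.]), array([0.4871, 0.3617, 0.0575])), (array([284., 174.]), array([0.5176, 0.24  , 0.0575]))]
head_center [(array([346., 212.]), array([0.5809, 0.0572, 0.07  ]))]
knob_grip [(array([402., 273.]), array([ 0.5911, -0.1389,  0.081 ]))]
both (array([0.4853, 0.36  , 0.5486]), np.float64(0.0007328876368239735))
```

View pics/crop1.png

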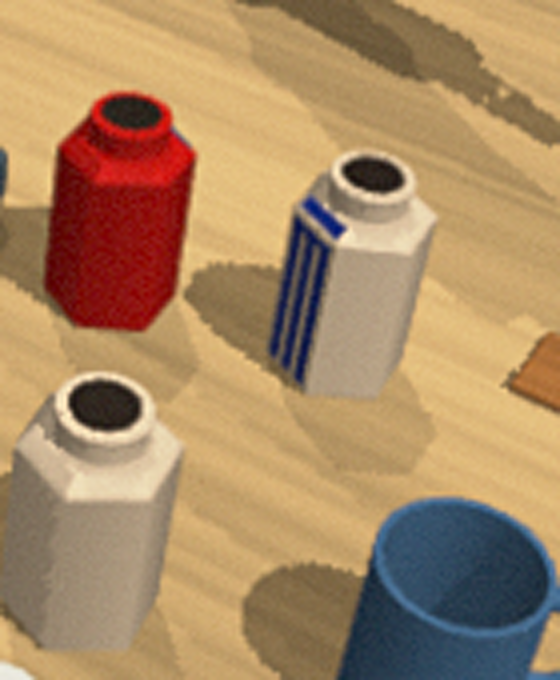

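The crop confirms it: the striped vase is cream, with the blue stripes on its left face (crop ~(300,300)). The red and plain vases stand apart. The fit puts the vase at (0.486, 0.360) with its striped face at -0.50 rad. The head is near (0.578, 0.056), the knob near (0.589, -0.142), and the base yaw is about +0.055. I'll grip at jaw yaw 0.549, on the faces at ±60° to the stripes, so no finger comes between vase and bar.

```bash
python3 -m inch '[{"slide":[3,-1.7,0],"roll":-0.1,"grip":1},{"slide":[6.5,-3.6,0],"roll":-0.2,"grip":1},{"slide":[10,-5.5,0],"roll":-0.3,"grip":1},{"slide":[13.5,-7.4,0],"roll":-0.4,"grip":1},{"slide":[17,-9.3,0],"roll":-0.5,"grip":1},{"slide":[20.5,-11.2,0],"roll":-0.586,"grip":1},{"slide":[23.5,-12.8,0],"roll":-0.586,"grip":1},{"slide":[25.4,-13.9,0],"roll":-0.586,"grip":1}]'
python3 - <<'E'
from m import *
o=status.get_obs();print(o["t"],o["position"],o["tcp_rot"],o["qpos"])
f=viewer.grab_frame("wrist");X,u,v=cloud(f)
T=X[(X[:,2]>.111)&(X[:,2]<.120)&(np.hypot(X[:,0]-.485,X[:,1]-.36)<.04)];print(len(T))
if len(T)>10: print(fitcirc(T,.018),T.mean(0),T.min(0),T.max(0))
S=X[(X[:,2]>.012)&(X[:,2]<.086)&(np.hypot(X[:,0]-.485,X[:,1]-.36)<.05)];print(len(S))
if len(S)>50:print(fitvase(S,[.485,.36]))
save(f,"w1.png")
E
```

```text
t: 2.12
position: [0.4903, 0.3558, 0.2313]
tcp_rot: [0.617, 0.347, 0.615, -0.348]
wrist_force: [-0.2, -0.8, -0.8]
width: 0.0858
2.1167 [0.4903 0.3558 0.2313] [ 0.6171  0.3472  0.6146 -0.3477] [-0.8219  0.4301  0.244   1.355  -0.0995  1.3679 -0.0359]
2085
(array([0.4852, 0.3609, 0.018 ]), np.float64(0.003808057105648405)) [0.4848 0.3615 0.1149] [0.465  0.3408 0.1112] [0.5053 0.3812 0.1175]
467
(array([0.4852, 0.3607, 0.547 ]), np.float64(3.872331908670937e-05))
```

View pics/w1.png

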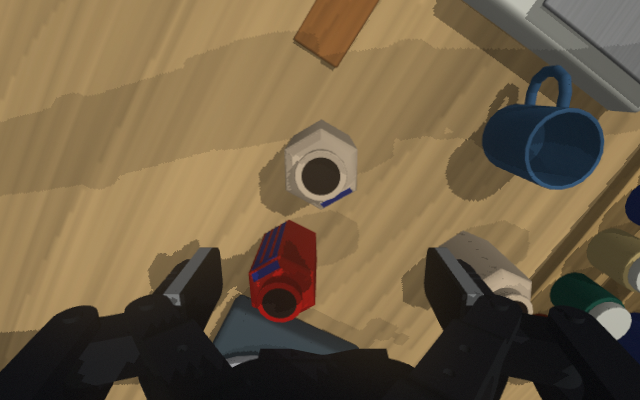

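The wrist picture shows the striped vase at (322,170), the red one at (283,270) and the plain one at (485,270), which might be near a finger. I'll check the clearances and the settled pose.

```bash
cat >> m.py <<'E'
def rep():
    o=status.get_obs();w,x,y,z=o["tcp_rot"]
    print("t",round(o["t"],2),"pos",o["position"],"yaw",round(np.arctan2(1-2*(x*x+z*z),2*(x*y-w*z)),4),"F",o["wrist_force"],"w",round(o["width"],4))
E
python3 - <<'E'
from m import *
P=[]
for n in ["wrist","scene"]:
    f=viewer.grab_frame(n);X,u,v=cloud(f);P.append(X)
X=np.vstack(P);rep();o=status.get_obs();p=o["position"];a=.547
d=X[:,:2]-[.4852,.3607];e=np.c_[d@[np.cos(a),np.sin(a)],d@[-np.sin(a),np.cos(a)]]
# obstacles in finger corridor below tip-height, excluding vase & gripper
m=(abs(e[:,1])<.03)&(abs(e[:,0])>.04)&(abs(e[:,0])<.12)&(X[:,2]>.03)&(X[:,2]<.15)
for s in (1,-1):
    q=e[m&(e[:,0]*s>0)];print(s,len(q),abs(q[:,0]).min() if len(q) else None)
m=(abs(e)<.065).all(1)&(np.hypot(*e.T)>.042)&(X[:,2]>.06)&(X[:,2]<.16);print("body zone",m.sum(),X[m].mean(0) if m.sum() else "")
E
```

```text
t 2.27 pos [0.4883 0.3572 0.231 ] yaw 0.5436 F [-0.8499  1.0721 -0.1813] w 0.0856
1 0 None
-1 0 None
body zone 0
```

```bash
python3 -m inch '[{"slide":[-0.3,0.35,-1],"roll":0.003,"grip":1},{"slide":[-0.3,0.35,-4],"roll":0.003,"grip":1},{"slide":[-0.3,0.35,-7],"roll":0.003,"grip":1},{"slide":[-0.3,0.35,-10],"roll":0.003,"grip":1},{"slide":[-0.3,0.35,-13],"roll":0.003,"grip":1},{"slide":[-0.3,0.35,-15.5],"roll":0.003,"grip":1},{"slide":[-0.3,0.35,-17.2],"roll":0.003,"grip":1},{"slide":[-0.3,0.35,-18],"roll":0.003,"grip":1}]'
python3 -m inch '[{"slide":[0,0,0],"roll":0,"grip":0.85},{"slide":[0,0,0],"roll":0,"grip":0.75},{"slide":[0,0,0],"roll":0,"grip":0.7},{"slide":[0,0,0],"roll":0,"grip":0.6},{"slide":[0,0,0],"roll":0,"grip":0.5},{"slide":[0,0,0],"roll":0,"grip":0.5},{"slide":[0,0,0],"roll":0,"grip":0.5},{"slide":[0,0,0],"roll":0,"grip":0.5}]'
python3 -c "
from m import *
rep()"
```

```text
t: 2.93
position: [0.4806, 0.3613, 0.0471]
tcp_rot: [0.616, 0.343, 0.618, -0.348]
wrist_force: [0.1, 0.3, 0.8]
width: 0.0852
t: 3.6
position: [0.4812, 0.3633, 0.0488]
tcp_rot: [0.616, 0.344, 0.618, -0.346]
wrist_force: [-1.2, 2.6, 6.8]
width: 0.0589
t 3.6 pos [0.4812 0.3633 0.0488] yaw 0.5514 F [-1.1782  2.6347  6.7608] w 0.0589
```

```bash
python3 -m inch '[{"slide":[0,0,1],"roll":0,"grip":0.5},{"slide":[0,0,3],"roll":0,"grip":0.5},{"slide":[0,0,5.5],"roll":0,"grip":0.5},{"slide":[0,0,8],"roll":0,"grip":0.5},{"slide":[0,0,10.5],"roll":0,"grip":0.5},{"slide":[0,0,13],"roll":0,"grip":0.5},{"slide":[0,0,15],"roll":0,"grip":0.5},{"slide":[0,0,16],"roll":0,"grip":0.5}]'
python3 - <<'E'
from m import *
rep();o=status.get_obs();p=o["position"];VS=[]
for n in ["scene","side","wrist"]:
    f=viewer.grab_frame(n);X,u,v=cloud(f)
    V=X[(np.hypot(X[:,0]-p[0],X[:,1]-p[1])<.05)&(X[:,2]>p[2]-.06)&(X[:,2]<p[2]-.012)]
    print(n,len(V),fitvase(V,p[:2]) if len(V)>30 else "")
    if n!="wrist":
        VS.append(V);
        if n=="scene":save(f,"s2.png",[330,100,560,300],2.5)
        for s in (0,1):
            for z in ((.05,.03),(.03,.012)):
                q=V[(V[:,2]>p[2]-z[0])&(V[:,2]<p[2]-z[1])]
        print(fitvase(V[V[:,2]<p[2]-.035],p[:2]),fitvase(V[V[:,2]>=p[2]-.035],p[:2]),V[:,2].min())
V=np.vstack(VS);print(fitvase(V,p[:2]))
E
```

```text
t: 4.27
position: [0.4819, 0.3616, 0.2107]
tcp_rot: [0.616, 0.345, 0.617, -0.347]
wrist_force: [0.7, 0.2, -4.5]
width: 0.0596
t 4.27 pos [0.4819 0.3616 0.2107] yaw 0.5493 F [ 0.7417  0.1881 -4.5035] w 0.0596
scene 636 (array([0.4846, 0.3564, 0.5571]), np.float64(0.0006392094245063519))
(array([0.4843, 0.3561, 0.5551]), np.float64(0.0006218015730232694)) (array([0.4848, 0.3566, 0.5583]), np.float64(0.0005855104598145536)) 0.16121813022026374
side 294 (array([0.4849, 0.3582, 0.5244]), np.float64(0.0009086514213974967))
(array([0.485 , 0.3582, 0.4866]), np.float64(0.0008788741059845007)) (array([0.4848, 0.3582, 0.5378]), np.float64(0.0009065871938918162)) 0.16552362729468242
wrist 1859 (array([0.4846, 0.358 , 0.5504]), np.float64(9.125951965284831e-05))
(array([ 0.4847,  0.3571, -0.4986]), np.float64(0.0008192129182225533))
```

View pics/s2.png

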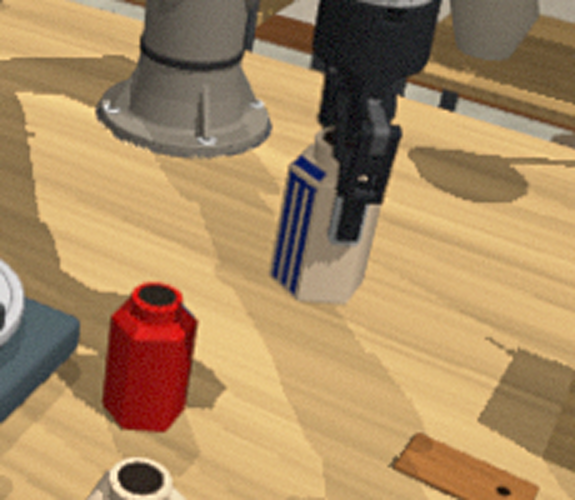

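The vase hangs upright in the jaws, stripes visible, foot well clear at about 0.16 m. I'm carrying it over the wheel and turning it by +0.55.

```bash
python3 -m inch '[{"slide":[0.5,-1.5,0],"roll":0.04,"grip":0.5},{"slide":[1,-3.5,0],"roll":0.1,"grip":0.5},{"slide":[1.8,-6,0],"roll":0.17,"grip":0.5},{"slide":[2.6,-8.5,0],"roll":0.24,"grip":0.5},{"slide":[3.4,-11,0],"roll":0.31,"grip":0.5},{"slide":[4.2,-13.5,0],"roll":0.38,"grip":0.5},{"slide":[4.9,-16,0],"roll":0.45,"grip":0.5},{"slide":[5.5,-18,0],"roll":0.5,"grip":0.5}]'
python3 - <<'E'
from m import *
rep();o=status.get_obs();p=o["position"]
f=viewer.grab_frame("wrist");X,u,v=cloud(f);im=f["image"][v,u].astype(int)
print("vase",fitvase(X[(np.hypot(X[:,0]-p[0],X[:,1]-p[1])<.05)&(X[:,2]>p[2]-.04)&(X[:,2]<p[2]-.005)],p[:2]))
D=X[(abs(X[:,2]-.070)<.004)&(np.hypot(X[:,0]-.579,X[:,1]-.056)<.12)]
if len(D):
    h=cv2.convexHull((D[:,:2]*1000).astype(np.float32))[:,0]/1000
    h=h[np.hypot(h[:,0]-.579,h[:,1]-.056)>.08]
    print(len(h),"circ",fitcirc(h),fitcirc(h,.09),D[:,2].mean(),D.min(0),D.max(0))
red=(im[:,0]>im[:,1]+50)&(np.hypot(X[:,0]-.579,X[:,1]-.056)<.095)&(abs(X[:,2]-.07)<.004)
if red.sum()>5: print("red",X[red].mean(0),red.sum(),cv2.fitLine(X[red][:,:2].astype(np.float32),cv2.DIST_HUBER,0,.001,.001).ravel())
save(f,"w3.png")
E
```

```text
t: 5.08
position: [0.5347, 0.1781, 0.205]
tcp_rot: [0.681, 0.178, 0.686, -0.186]
wrist_force: [0.0, 0.3, -4.9]
width: 0.0592
t 5.08 pos [0.5347 0.1781 0.205 ] yaw 1.0507 F [ 0.0217  0.2602 -4.8556] w 0.0592
vase (array([0.5389, 0.1752, 0.0045]), np.float64(9.842962039977726e-05))
30 circ (array([0.5767, 0.0565, 0.0886]), np.float64(0.00019183801480528173)) (array([0.5783, 0.0565, 0.09  ]), np.float64(0.00012958452073555393)) 0.06980617057274341 [ 0.4884 -0.0246  0.066 ] [0.564  0.1282 0.0725]
```

View pics/w3.png

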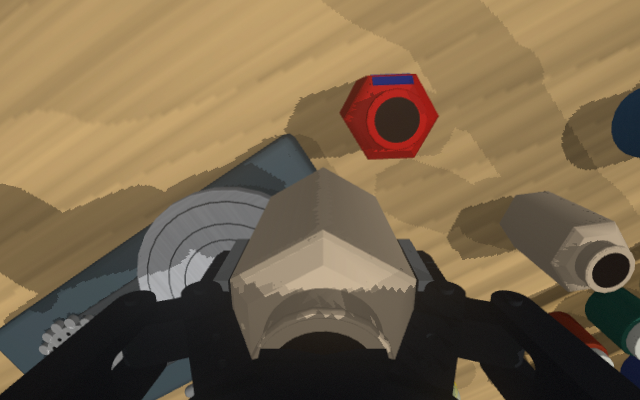

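The wrist picture shows the vase gripped square at (322,250) and the head's edge and rings on the left at (190,250). The head fit is now (0.578, 0.0565). I'm continuing to over the head.

```bash
python3 -m inch '[{"slide":[0.8,-2.5,0],"roll":0.02,"grip":0.5},{"slide":[1.6,-5,0],"roll":0.04,"grip":0.5},{"slide":[2.4,-7.5,0],"roll":0.05,"grip":0.5},{"slide":[3.2,-9.8,-0.5],"roll":0.05,"grip":0.5},{"slide":[3.8,-11.4,-1],"roll":0.05,"grip":0.5},{"slide":[3.9,-11.9,-2],"roll":0.05,"grip":0.5},{"slide":[3.9,-11.9,-2.5],"roll":0.05,"grip":0.5},{"slide":[3.9,-11.9,-2.5],"roll":0.05,"grip":0.5}]'
cat > chk.py <<'E'
from m import *
import sys
rep();o=status.get_obs();p=o["position"];H=[.578,.0565]
for n in ["wrist","scene"]:
    f=viewer.grab_frame(n);X,u,v=cloud(f);im=f["image"][v,u].astype(int)
    V=X[(np.hypot(X[:,0]-p[0],X[:,1]-p[1])<.05)&(X[:,2]>p[2]-.04)&(X[:,2]<p[2]-.005)]
    if len(V)>30: print(n,"vase",len(V),fitvase(V,p[:2]))
    D=X[(abs(X[:,2]-.070)<.004)&(np.hypot(X[:,0]-H[0],X[:,1]-H[1])<.12)]
    if len(D):
        h=cv2.convexHull((D[:,:2]*1000).astype(np.float32))[:,0]/1000
        h=h[np.hypot(h[:,0]-H[0],h[:,1]-H[1])>.08]
        if len(h)>5:print(n,len(h),"head",fitcirc(h,.09),D.min(0),D.max(0))
    red=(im[:,0]>im[:,1]+50)&(np.hypot(X[:,0]-H[0],X[:,1]-H[1])<.095)&(abs(X[:,2]-.07)<.006)
    if red.sum()>5: print("red",X[red].mean(0),red.sum(),cv2.fitLine(X[red][:,:2].astype(np.float32),cv2.DIST_HUBER,0,.001,.001).ravel())
    K=X[(X[:,2]>.096)&(X[:,2]<.104)&(np.hypot(X[:,0]-.589,X[:,1]+.142)<.05)]
    if len(K)>20:print("knob",len(K),K.mean(0),cv2.minAreaRect((K[:,:2]*1000).astype(np.float32)))
    R=X[(X[:,2]>.112)&(X[:,2]<.123)&(abs(X[:,0]-.627)<.03)&(abs(X[:,1]-.06)<.1)]
    if len(R)>20: print("bar",len(R),cv2.fitLine((R[:,:2]).astype(np.float32),cv2.DIST_HUBER,0,.001,.001).ravel())
    if len(sys.argv)>1: save(f,sys.argv[1]+n+".png")
E
python3 chk.py a
```

```text
t: 5.8
position: [0.5728, 0.0541, 0.1767]
tcp_rot: [0.683, 0.161, 0.691, -0.173]
wrist_force: [-0.7, 0.3, -5.1]
width: 0.0593
t 5.8 pos [0.5728 0.0541 0.1767] yaw 1.095 F [-0.7307  0.2951 -5.067 ] w 0.0593
wrist vase 2024 (array([0.577 , 0.0514, 0.0485]), np.float64(0.0001178647756262547))
wrist 39 head (array([0.5782, 0.0571, 0.09  ]), np.float64(0.00013669462169289825)) [ 0.4881 -0.0323  0.066 ] [0.6424 0.1651 0.0738]
knob 319 [ 0.5675 -0.1425  0.099 ] ((585.20556640625, -141.92135620117188), (49.823463439941406, 16.432220458984375), 5.863773345947266)
bar 1961 [0.0913 0.9958 0.6222 0.1191]
scene vase 482 (array([0.5785, 0.0517, 0.0403]), np.float64(0.0006758250759446461))
scene 31 head (array([0.58  , 0.0573, 0.09  ]), np.float64(0.0008162890531802219)) [ 0.4897 -0.0327  0.066 ] [0.6701 0.1657 0.0735]
red [0.6456 0.0589 0.0696] 21 [0.9979 0.0651 0.6456 0.0589]
knob 109 [ 0.5921 -0.1403  0.0991] ((590.2152099609375, -140.69403076171875), (56.9336051940918, 19.65190887451172), 1.6068748235702515)
bar 347 [ 0.0615 -0.9981  0.6303  0.0696]
```

```bash
python3 -m inch '[{"slide":[0.1,0.55,0],"roll":0.01,"grip":0.5},{"slide":[0.1,0.55,-0.5],"roll":0.01,"grip":0.5},{"slide":[0.1,0.55,-1.5],"roll":0.01,"grip":0.5},{"slide":[0.1,0.55,-2.5],"roll":0.01,"grip":0.5},{"slide":[0.1,0.55,-3.5],"roll":0.01,"grip":0.5},{"slide":[0.1,0.55,-4.3],"roll":0.01,"grip":0.5},{"slide":[0.1,0.55,-4.8],"roll":0.01,"grip":0.5},{"slide":[0.1,0.55,-4.8],"roll":0.01,"grip":0.5}]'
python3 chk.py b
```

```text
t: 6.57
position: [0.574, 0.0606, 0.1289]
tcp_rot: [0.685, 0.157, 0.692, -0.168]
wrist_force: [0.1, -0.9, -4.4]
width: 0.0594
t 6.57 pos [0.574  0.0606 0.1289] yaw 1.1073 F [ 0.0672 -0.8585 -4.3926] w 0.0594
wrist vase 2033 (array([0.5782, 0.058 , 0.0608]), np.float64(0.00012096874915039704))
wrist 41 head (array([0.5782, 0.0569, 0.09  ]), np.float64(0.00025028559332954115)) [ 0.488  -0.0335  0.066 ] [0.6484 0.1654 0.074 ]
knob 488 [ 0.5679 -0.1421  0.0989] ((568.4114379882812, -143.37290954589844), (15.870002746582031, 17.173864364624023), 4.221211910247803)
bar 2750 [ 0.1806 -0.9835  0.619   0.1377]
scene vase 331 (array([0.5797, 0.0573, 0.0747]), np.float64(0.0006882807964816752))
scene 36 head (array([0.5797, 0.057 , 0.09  ]), np.float64(0.0007591103216518166)) [ 0.4888 -0.0331  0.066 ] [0.6704 0.1649 0.0738]
red [0.6448 0.0587 0.0696] 22 [0.9969 0.079  0.6449 0.0585]
knob 101 [ 0.5906 -0.1409  0.0991] ((590.0706176757812, -142.99913024902344), (56.13283920288086, 20.38957977294922), 5.433471202850342)
bar 439 [ 0.0447 -0.999   0.6295  0.0544]
```

Centred to within 1 mm in both cameras. Now the final 10 mm, slowly.

```bash
python3 -m inch '[{"slide":[0,-0.1,-0.2],"roll":0,"grip":0.5},{"slide":[0,-0.1,-0.4],"roll":0,"grip":0.5},{"slide":[0,-0.1,-0.5],"roll":0,"grip":0.5},{"slide":[0,-0.1,-0.6],"roll":0,"grip":0.5},{"slide":[0,-0.1,-0.7],"roll":0,"grip":0.5},{"slide":[0,-0.1,-0.8],"roll":0,"grip":0.5},{"slide":[0,-0.1,-0.8],"roll":0,"grip":0.5},{"slide":[0,-0.1,-0.8],"roll":0,"grip":0.5}]'
```

```text
t: 7.33
position: [0.5753, 0.0598, 0.1227]
tcp_rot: [0.686, 0.157, 0.69, -0.168]
wrist_force: [0.2, 0.0, -4.9]
width: 0.0593
```

```bash
python3 -m inch '[{"slide":[0,0,-0.1],"roll":0,"grip":0.5},{"slide":[0,0,-0.2],"roll":0,"grip":0.5},{"slide":[0,0,-0.3],"roll":0,"grip":0.5},{"slide":[0,0,-0.4],"roll":0,"grip":0.5},{"slide":[0,0,-0.4],"roll":0,"grip":0.5},{"slide":[0,0,-0.4],"roll":0,"grip":0.5},{"slide":[0,0,-0.4],"roll":0,"grip":0.5},{"slide":[0,0,-0.4],"roll":0,"grip":0.5}]'
python3 chk.py c
```

```text
t: 8.0
position: [0.5753, 0.0598, 0.1191]
tcp_rot: [0.686, 0.157, 0.69, -0.168]
wrist_force: [-1.4, 0.5, 1.4]
width: 0.0595
t 8.0 pos [0.5753 0.0598 0.1191] yaw 1.1074 F [-1.3836  0.4884  1.3704] w 0.0595
wrist vase 2030 (array([0.5796, 0.0572, 1.1083]), np.float64(0.00010392461596257785))
wrist 36 head (array([0.5784, 0.057 , 0.09  ]), np.float64(0.00027680927070058287)) [ 0.4883 -0.0326  0.0661] [0.6484 0.1651 0.0739]
knob 551 [ 0.5681 -0.1417  0.0989] ((568.3673706054688, -143.23126220703125), (15.928326606750488, 17.784589767456055), 9.306386947631836)
bar 3022 [0.0386 0.9993 0.6215 0.1363]
scene vase 291 (array([0.5804, 0.0565, 1.111 ]), np.float64(0.0006989760562976059))
scene 35 head (array([0.5798, 0.0575, 0.09  ]), np.float64(0.0005617387535907098)) [ 0.4901 -0.0333  0.066 ] [0.6691 0.1654 0.0739]
red [0.6452 0.0591 0.07  ] 22 [0.9984 0.056  0.6447 0.0594]
knob 104 [ 0.5916 -0.1407  0.0992] ((590.5285034179688, -141.6998748779297), (56.270851135253906, 17.799556732177734), 1.6005985736846924)
bar 447 [ 0.0622 -0.9981  0.629   0.0892]
```

```bash
python3 -m inch '[{"slide":[0,0,0],"roll":0,"grip":0.68},{"slide":[0,0,0],"roll":0,"grip":0.72},{"slide":[0,0,0],"roll":0,"grip":0.76},{"slide":[0,0,0],"roll":0,"grip":0.8},{"slide":[0,0,0],"roll":0,"grip":0.85},{"slide":[0,0,0],"roll":0,"grip":0.9},{"slide":[0,0,0],"roll":0,"grip":0.9},{"slide":[0,0,0],"roll":0,"grip":0.9}]'
python3 chk.py d
```

```text
t: 8.77
position: [0.5755, 0.0599, 0.1192]
tcp_rot: [0.686, 0.157, 0.69, -0.168]
wrist_force: [0.3, 0.4, -0.1]
width: 0.0767
t 8.77 pos [0.5755 0.0599 0.1192] yaw 1.1075 F [ 0.2991  0.3823 -0.0831] w 0.0767
wrist vase 1993 (array([0.5794, 0.0568, 0.0613]), np.float64(9.305721423733676e-05))
wrist 46 head (array([0.5785, 0.057 , 0.09  ]), np.float64(0.00026140041215046844)) [ 0.4884 -0.0318  0.0661] [0.6516 0.1652 0.074 ]
knob 295 [ 0.5647 -0.1425  0.0988] ((564.4771118164062, -143.65139770507812), (8.822670936584473, 17.240352630615234), 15.270416259765625)
bar 2994 [ 0.0963 -0.9954  0.6202  0.1251]
scene vase 289 (array([0.5802, 0.0561, 1.108 ]), np.float64(0.0006772942959233398))
scene 34 head (array([0.5796, 0.057 , 0.09  ]), np.float64(0.0006576658795256762)) [ 0.4888 -0.0327  0.066 ] [0.6688 0.1654 0.074 ]
red [0.6446 0.0586 0.0695] 21 [0.9961 0.0884 0.6446 0.0586]
knob 104 [ 0.5918 -0.1405  0.0992] ((589.6021118164062, -141.45252990722656), (57.364803314208984, 18.5854549407959), 3.7005889415740967)
bar 451 [ 0.0699 -0.9976  0.6283  0.0653]
```

Vase placed about 1 mm off axis, yaw square, released. Retreating straight up.

```bash
python3 -m inch '[{"slide":[0,0,0.5],"roll":0,"grip":0.9},{"slide":[0,0,1.5],"roll":0,"grip":0.9},{"slide":[0,0,3],"roll":0,"grip":0.9},{"slide":[0,0,5],"roll":0,"grip":0.9},{"slide":[0,0,7],"roll":0,"grip":0.9},{"slide":[0,0,9],"roll":0,"grip":0.9},{"slide":[0,0,11],"roll":0,"grip":0.9},{"slide":[0,0,12],"roll":0,"grip":0.9}]'
python3 - <<'E'
from m import *
rep()
S=[]
for n in ["wrist","scene","side"]:
    f=viewer.grab_frame(n);X,u,v=cloud(f)
    V=X[(np.hypot(X[:,0]-.579,X[:,1]-.057)<.05)&(X[:,2]>.08)&(X[:,2]<.158)&~((abs(X[:,2]-.115)<.012)&(X[:,0]>.615))]
    print(n,len(V),fitvase(V,[.579,.057]))
    T=X[(X[:,2]>.182)&(X[:,2]<.19)&(np.hypot(X[:,0]-.579,X[:,1]-.057)<.03)]
    if len(T)>10:print(" rim",(T.min(0)+T.max(0))/2,len(T))
    if n=="scene":save(f,"s4.png",[170,80,400,290],2.5)
E
```

```text
t: 9.53
position: [0.577, 0.0598, 0.2432]
tcp_rot: [0.688, 0.158, 0.688, -0.167]
wrist_force: [0.9, -0.5, 0.4]
width: 0.0767
t 9.53 pos [0.577  0.0598 0.2432] yaw 1.1073 F [ 0.8783 -0.4939  0.3642] w 0.0767
wrist 1156 (array([0.5794, 0.0567, 0.0607]), np.float64(6.452052849546981e-05))
 rim [0.5792 0.0568 0.1848] 3148
scene 879 (array([0.5801, 0.0562, 0.0605]), np.float64(0.0006703481535302626))
 rim [0.5802 0.058  0.1845] 171
side 738 (array([0.5786, 0.0562, 1.1092]), np.float64(0.00048524035653718656))
 rim [0.5778 0.0559 0.186 ] 242
```

View pics/s4.png

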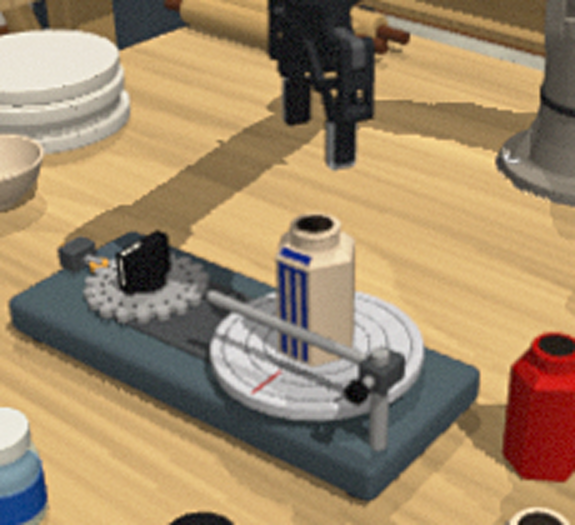

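The vase stands upright, its stripes at (295,310) facing the bar. The knob is at (145,262) with its white line end toward the viewer. Next, above the knob: the expected position from the base geometry is (0.5905, -0.1425), jaw yaw 1.63.

```bash
python3 -m inch '[{"slide":[0.2,-2,0],"roll":0.05,"grip":0.7},{"slide":[0.4,-5,0],"roll":0.13,"grip":0.6},{"slide":[0.6,-8,0],"roll":0.21,"grip":0.5},{"slide":[0.8,-11,0],"roll":0.3,"grip":0.5},{"slide":[1,-14,0],"roll":0.38,"grip":0.5},{"slide":[1.2,-17,-1],"roll":0.46,"grip":0.5},{"slide":[1.3,-19.2,-3],"roll":0.52,"grip":0.5},{"slide":[1.35,-20.2,-5],"roll":0.524,"grip":0.5}]'
cat > k.py <<'E'
from m import *
rep();print(status.get_obs()["qpos"])
for n in ["wrist","scene","side"]:
    f=viewer.grab_frame(n);X,u,v=cloud(f)
    im=f["image"][v,u].astype(int)
    K=X[(X[:,2]>.095)&(X[:,2]<.105)&(np.hypot(X[:,0]-.5905,X[:,1]+.1425)<.04)]
    if len(K)>20:print(n,"knob",len(K),K.mean(0),cv2.minAreaRect((K[:,:2]*1000).astype(np.float32)))
    P=X[(abs(X[:,2]-.057)<.004)&(np.hypot(X[:,0]-.5905,X[:,1]+.1425)<.065)]
    if len(P)>50:
        h=cv2.convexHull((P[:,:2]*1000).astype(np.float32))[:,0]/1000;print("plate",fitcirc(h,.058))
    V=X[(np.hypot(X[:,0]-.579,X[:,1]-.057)<.05)&(X[:,2]>.08)&(X[:,2]<.158)&~((abs(X[:,2]-.115)<.012)&(X[:,0]>.615))]
    if len(V)>50: print(n,"vase",len(V),fitvase(V,[.579,.057]))
    red=(im[:,0]>im[:,1]+50)&(np.hypot(X[:,0]-.578,X[:,1]-.057)<.095)&(abs(X[:,2]-.07)<.006)
    if red.sum()>5: c=X[red].mean(0);print(n,"red angle",np.arctan2(c[1]-.057,c[0]-.5785),red.sum())
E
python3 k.py
```

```text
t: 10.35
position: [0.5881, -0.1479, 0.1886]
tcp_rot: [0.706, -0.026, 0.707, 0.014]
wrist_force: [0.3, -1.0, -0.0]
width: 0.0428
t 10.35 pos [ 0.5881 -0.1479  0.1886] yaw 1.627 F [ 0.3316 -1.0337 -0.0024] w 0.0428
[ 0.0465  0.4527  0.2365  1.4269 -0.0891  1.2706  1.913 ]
wrist knob 1686 [ 0.5874 -0.1435  0.0994] ((588.6549682617188, -143.2470703125), (55.49805450439453, 15.473616600036621), 3.1394851207733154)
plate (array([ 0.5892, -0.1443,  0.058 ]), np.float64(0.0005619782606087892))
wrist vase 7524 (array([0.5795, 0.0571, 0.0626]), np.float64(0.00029838155057608333))
wrist red angle 0.04789478846056619 84
scene knob 116 [ 0.5918 -0.1402  0.0988] ((590.4854736328125, -141.7028045654297), (56.025543212890625, 19.8736572265625), 1.3772804737091064)
plate (array([ 0.5906, -0.1438,  0.058 ]), np.float64(0.0012076581104488344))
scene vase 887 (array([0.5801, 0.0562, 0.0671]), np.float64(0.0007402002105222315))
scene red angle 0.02572256975935035 17
side knob 222 [ 0.5865 -0.1467  0.1008] ((587.568115234375, -145.83070373535156), (56.25163650512695, 16.73262596130371), 3.3627877235412598)
plate (array([ 0.5881, -0.1444,  0.058 ]), np.float64(0.0013859015819825647))
side vase 741 (array([0.5786, 0.0562, 1.1092]), np.float64(0.0005225457479642835))
```

```bash
python3 -m inch '[{"slide":[0.1,0.4,-0.5],"roll":0,"grip":0.5},{"slide":[0.1,0.4,-2],"roll":0,"grip":0.5},{"slide":[0.1,0.4,-4],"roll":0,"grip":0.5},{"slide":[0.1,0.4,-5.5],"roll":0,"grip":0.5},{"slide":[0.1,0.4,-6.5],"roll":0,"grip":0.5},{"slide":[0.1,0.4,-7],"roll":0,"grip":0.5},{"slide":[0.1,0.4,-7],"roll":0,"grip":0.5},{"slide":[0.1,0.4,-7],"roll":0,"grip":0.5}]'
python3 k.py | grep -v vase
```

```text
t: 11.17
position: [0.5887, -0.1378, 0.1177]
tcp_rot: [0.705, -0.025, 0.709, 0.016]
wrist_force: [0.0, -1.0, 0.1]
width: 0.0428
t 11.17 pos [ 0.5887 -0.1378  0.1177] yaw 1.6298 F [ 0.0247 -1.0464  0.0755] w 0.0428
[ 0.0404  0.5087  0.2225  1.5223 -0.1041  1.1258  1.9104]
wrist knob 3173 [ 0.5865 -0.1434  0.0994] ((588.53857421875, -143.5513458251953), (55.59226989746094, 16.03424644470215), 3.585460662841797)
plate (array([ 0.5889, -0.1441,  0.058 ]), np.float64(0.0006236286396773053))
wrist red angle 0.04716077027600377 161
scene knob 103 [ 0.5949 -0.14    0.0987] ((589.7606811523438, -141.84124755859375), (57.60616683959961, 17.292720794677734), 4.970242023468018)
plate (array([ 0.5905, -0.1436,  0.058 ]), np.float64(0.0008934291352390954))
scene red angle 0.02365900502343477 18
side knob 154 [ 0.578  -0.1465  0.1005] ((583.3389892578125, -145.48709106445312), (47.138240814208984, 16.931419372558594), 2.6833770275115967)
plate (array([ 0.5883, -0.1431,  0.058 ]), np.float64(0.0015138552300804596))
```

```bash
python3 -m inch '[{"slide":[0,-0.5,0],"roll":0,"grip":0.5},{"slide":[0,-0.5,-0.5],"roll":0,"grip":0.5},{"slide":[0,-0.5,-1.5],"roll":0,"grip":0.5},{"slide":[0,-0.5,-2.5],"roll":0,"grip":0.5},{"slide":[0,-0.5,-3.5],"roll":0,"grip":0.5},{"slide":[0,-0.5,-4.5],"roll":0,"grip":0.5},{"slide":[0,-0.5,-5],"roll":0,"grip":0.5},{"slide":[0,-0.5,-5],"roll":0,"grip":0.5}]'
python3 k.py | grep -E "pos|wrist"
```

```text
t: 11.98
position: [0.5873, -0.143, 0.0657]
tcp_rot: [0.703, -0.025, 0.71, 0.016]
wrist_force: [-0.5, 0.1, 0.4]
width: 0.043
t 11.98 pos [ 0.5873 -0.143   0.0657] yaw 1.629 F [-0.548   0.0868  0.3928] w 0.043
wrist knob 7261 [ 0.5843 -0.1431  0.0997] ((583.7894287109375, -142.42262268066406), (52.74724197387695, 54.58736801147461), 46.17528533935547)
```

```bash
python3 -m inch '[{"slide":[0.1,-0.05,0],"roll":0,"grip":0.4},{"slide":[0.15,-0.05,0],"roll":0,"grip":0.3},{"slide":[0.15,-0.05,0],"roll":0,"grip":0.2},{"slide":[0.15,-0.05,0],"roll":0,"grip":0.1},{"slide":[0.15,-0.05,0],"roll":0,"grip":0},{"slide":[0.15,-0.05,0],"roll":0,"grip":0},{"slide":[0.15,-0.05,0],"roll":0,"grip":0},{"slide":[0.15,-0.05,0],"roll":0,"grip":0}]'
python3 k.py | grep -E "pos|red|vase"
```

```text
t: 12.8
position: [0.5914, -0.1432, 0.0692]
tcp_rot: [0.706, -0.025, 0.708, 0.016]
wrist_force: [-1.2, 1.9, 5.3]
width: 0.0152
t 12.8 pos [ 0.5914 -0.1432  0.0692] yaw 1.6291 F [-1.2215  1.91    5.3438] w 0.0152
scene vase 884 (array([0.5801, 0.0562, 1.113 ]), np.float64(0.0007434537002974032))
scene red angle 0.033662808518256315 18
side vase 738 (array([0.5786, 0.0563, 0.0653]), np.float64(0.0005583793390934733))
```

Gripped at 15 mm. Turning clockwise gently, to the first click.

```bash
python3 -m inch '[{"slide":[0,0,0],"roll":-0.04,"grip":0},{"slide":[0,0,0],"roll":-0.09,"grip":0},{"slide":[0,-0.02,0],"roll":-0.14,"grip":0},{"slide":[0,-0.04,0],"roll":-0.19,"grip":0},{"slide":[0,-0.06,0],"roll":-0.24,"grip":0},{"slide":[0,-0.07,0],"roll":-0.29,"grip":0},{"slide":[0,-0.08,0],"roll":-0.33,"grip":0},{"slide":[0,-0.08,0],"roll":-0.35,"grip":0}]'
python3 k.py | grep -E "pos|red|vase"
```

```text
t: 13.62
position: [0.5912, -0.1441, 0.0693]
tcp_rot: [0.698, 0.1, 0.701, -0.107]
wrist_force: [-0.7, 0.3, 3.5]
width: 0.0149
t 13.62 pos [ 0.5912 -0.1441  0.0693] yaw 1.277 F [-0.6504  0.2859  3.5246] w 0.0149
scene vase 947 (array([0.5802, 0.0557, 0.7625]), np.float64(0.0005645389277641466))
scene red angle -0.3218521662933105 16
side vase 719 (array([0.5787, 0.0557, 0.7608]), np.float64(0.0005354192107066003))
```

```bash
python3 -m inch '[{"slide":[0,0,0],"roll":-0.04,"grip":0},{"slide":[0,-0.02,0],"roll":-0.09,"grip":0},{"slide":[-0.02,-0.03,0],"roll":-0.14,"grip":0},{"slide":[-0.03,-0.05,0],"roll":-0.19,"grip":0},{"slide":[-0.05,-0.06,0],"roll":-0.24,"grip":0},{"slide":[-0.06,-0.07,0],"roll":-0.29,"grip":0},{"slide":[-0.06,-0.08,0],"roll":-0.33,"grip":0},{"slide":[-0.06,-0.08,0],"roll":-0.347,"grip":0}]'
python3 k.py | grep -E "pos|red|vase"
```

```text
t: 14.43
position: [0.5907, -0.145, 0.0693]
tcp_rot: [0.669, 0.219, 0.674, -0.226]
wrist_force: [-1.2, -0.0, 2.7]
width: 0.0154
t 14.43 pos [ 0.5907 -0.145   0.0693] yaw 0.9315 F [-1.2229 -0.013   2.6828] w 0.0154
scene vase 909 (array([0.58  , 0.0552, 0.4128]), np.float64(0.0006780284099811365))
scene red angle -0.6767973682348368 8
side vase 656 (array([0.5786, 0.0552, 0.4206]), np.float64(0.0006547254337314259))
```

```bash
python3 -m inch '[{"slide":[0,0,0],"roll":-0.04,"grip":0},{"slide":[-0.02,-0.02,0],"roll":-0.09,"grip":0},{"slide":[-0.03,-0.02,0],"roll":-0.14,"grip":0},{"slide":[-0.05,-0.03,0],"roll":-0.19,"grip":0},{"slide":[-0.06,-0.04,0],"roll":-0.24,"grip":0},{"slide":[-0.07,-0.04,0],"roll":-0.29,"grip":0},{"slide":[-0.08,-0.05,0],"roll":-0.33,"grip":0},{"slide":[-0.08,-0.05,0],"roll":-0.349,"grip":0}]'
python3 -m inch '[{"slide":[0,0,0],"roll":0,"grip":0},{"slide":[0,0,0],"roll":0,"grip":0},{"slide":[0,0,0],"roll":0,"grip":0},{"slide":[0,0,0],"roll":0,"grip":0},{"slide":[0,0,0],"roll":0,"grip":0},{"slide":[0,0,0],"roll":0,"grip":0},{"slide":[0,0,0],"roll":0,"grip":0},{"slide":[0,0,0],"roll":0,"grip":0}]'
sed -i 's/f=viewer.grab_frame(n);X,u,v=cloud(f)$/&\n    if n=="scene": save(f,"end.png",[170,80,400,290],2.5)/' k.py
python3 k.py | grep -E "pos|red|vase|plate"; python3 -c "
from m import *
print(status.get_obs()['moment'])"
```

```text
t: 15.25
position: [0.59, -0.1456, 0.0693]
tcp_rot: [0.62, 0.332, 0.626, -0.338]
wrist_force: [-1.5, 0.1, 1.4]
width: 0.015
t: 15.92
position: [0.59, -0.1456, 0.0693]
tcp_rot: [0.62, 0.332, 0.626, -0.338]
wrist_force: [-1.0, -0.3, 1.5]
width: 0.0154
t 15.92 pos [ 0.59   -0.1456  0.0693] yaw 0.5838 F [-1.0217 -0.2911  1.459 ] w 0.0154
plate (array([ 0.5888, -0.1432,  0.058 ]), np.float64(0.00031103118180351996))
wrist red angle -1.0009109981986866 341
plate (array([ 0.5905, -0.144 ,  0.058 ]), np.float64(0.001176709751803142))
scene vase 868 (array([0.5796, 0.0549, 0.0626]), np.float64(0.0006685602864132164))
scene red angle -1.0178820287569448 10
plate (array([ 0.5879, -0.144 ,  0.058 ]), np.float64(0.001165102780546809))
side vase 749 (array([0.5785, 0.0546, 0.0663]), np.float64(0.00053399974997035))
[ 0.5746 -0.3269 -0.0779]
```

View pics/end.png

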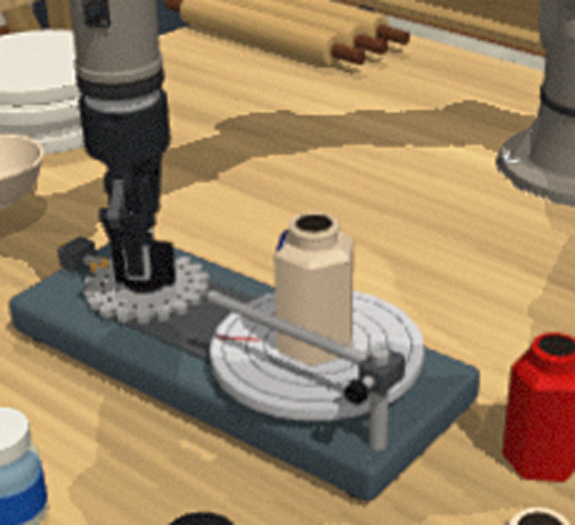

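The plain face is now square to the bar, and the red zero line at (235,338) has turned by about 1.05 rad. The vase is upright and about 2.5 mm off axis, and the knob is still gripped. Handing in.

```bash
python3 -c "
from m import *
rep();print(close_job())"
```

```text
t 16.07 pos [ 0.59   -0.1456  0.0693] yaw 0.5837 F [-1.2945  0.7392  2.7488] w 0.0153
the job is handed in; nothing more can be done
None
```

The job is done and handed in at about 16 s. The hand-in gave no verdict.

**Vase:** I stood the striped vase on the wheel head about 1 mm off the axis, stripes square to the bar within about 0.01 rad, and let go. After the turn it was still upright, about 2.5 mm off the axis, with the next plain face square to the bar.

**Knob:** I turned it clockwise in three separate clicks and am still gripping it (15 mm opening). The gripper turned 1.045 rad and the red zero line about 1.05 rad, against a target of 1.047.

**Checks:** The scene and side fits of the vase agreed within about 1.5 mm and 0.01 rad, and no check failed. The knob angle and grip force can't be read directly: the angle comes from the gripper and the zero line, and the grip from the opening. I did not measure the other objects again at the end, but saw no contact with them.

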